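Seat a plug-in board in the undercut pocket of a test fixture

ROBOT

A 6-joint arm with a two-finger parallel gripper is mounted at the origin on the work surface. World frame = base frame: x ahead of the robot, y to its left, z up, the work surface at z = 0. Lengths are in mm, angles in rad, forces in N, time in s.
With the tool pointing down it reaches from about 275 to 750 mm from the base axis. Payload 10.2 kg.
Tool frame: the origin (TCP) lies between the finger pads; the fingertips stand 11 mm ahead of it and the grasp point (between the pads) lies 8 mm behind it; z points along the fingers, y is the line along which they close (so a half turn about z gives the same grasp; the last joint's range is limited). The gripper opens to 85 mm and grips with 20 to 120 N. Pads are 22 mm wide; open, the fingers measure 114 mm over their backs; the gripper's body (76 mm by 85 mm) begins 54 mm behind the grasp point. The pads swing forward as they close: fully open they stand 13 mm farther back than shut.
Start: joints at [1.061, 0.313, 1.498, -0, 1.331, -0.223], TCP at [148.527, 503.558, 242.294] pointing down, gripper open.
Joint ranges: [-2.94, 2.94], [-0.97, 2.17], [0.19, 2.56], [-1.23, 4.37], [0.02, 3.11], [-2.88, 2.88]. Speed limits (rad/s): [2.39, 2.39, 3.01, 3.14, 3.14, 3.14].

INTERFACE

Orientations are given as a unit quaternion [w, x, y, z].
In Python, from rig import sense, eyes, finish_job gives the robot as it stands.
- The arm moves only by the shell command python3 -m jog 'ROWS' [FORCE]. ROWS is JSON, a list of rows, each a list of 7 numbers: the shift along the tool's x, y, z in m, then the turn, a rotation vector about the tool's x, y, z in rad, then the finger opening in m, from 0 to 0.0854. In form: [[dx, dy, dz, rx, ry, rz, gripper], ...]. A call has 1 to 5 rows; each row shifts and turns the commanded pose from where the row before left it, along the tool's axes as they then stand; what a row does not reach is not made up. A row lasts 1/10 s, in which the tool goes at most 50 mm and 8.59 degrees, less where a joint would pass 70% of its speed; a pose out of reach is approached as far as the arm can. A call is refused whole if a number of a shift passes 0.05 or a number of a turn 0.15, either way. A call with a gripper value outside its range is refused whole. The fingers move at their own pace and stop on an object; FORCE is the grip in N (left out, the last holds). Time passes only in rows, so rows that do not move let the fingers close. It gives the time, the measured TCP pose, the force, the opening and the grip force at its end, in the units of the state.
- sense(): the state, without advancing time (a new reading comes with each control period).
- eyes.capture(name): name is "scene" or "side" or "wrist"; returns the picture (420x560x3 uint8, red, green, blue); there is no depth.
- eyes.calibration(name): a dict with "fx", "fy", "cx", "cy" (pixels), "cam_to_world" (4x4, takes a point from camera to world coordinates); the wrist camera has in their place "mount" (4x4, takes a point from camera to tool coordinates, whose origin is the TCP and whose axes are the flange's). Camera axes: x right, y down, z forward; pixel columns grow to the right and rows downward; lengths in mm; the calibration is good to about 2 mm. A picture is of the moment at which its call begins: read the wrist's pose just before it. calibration takes no time and is no camera call.
- finish_job(): hands the job in; it is judged then, once.
The state is a dict: "time_s": time; "joints": joint angles; "dq": joint speeds; "tau": joint torques, N m; "eef_pos": TCP position; "ee_rot": TCP orientation; "force": force on the tool from outside, world axes, zero at the start; "wrist_torque": the same for the moment, N m; "grip_width": opening from 0.0 (shut) to 1.0 (fully open); "grip_force": force on a finger pad.
Only numpy, scipy, OpenCV 4.12 (cv2) and the standard library are available. Lean on these libraries where they do the work, as an engineer would, in place of code of your own. Each camera call takes 0.05 s, during which the arm holds its last target. There are 200 camera calls.

TASK

Pick up the green board by its black heatsink, lay it gently and flat on the fixture's bed and slide it, gold contacts first, sideways under the steel overhang. By feel, press it fully home against the sprung bar inside the pocket, firmly (about 10 newtons) but always under 20, and let go so that it stays home. Leave the jar, the yellow bin and the brush where they are.

Things in the scene. Friction and masses are not known exactly. Their poses are not given: they have to be found in the camera images.
- heatsink (a point): Centre (half-way up) of the black finned heatsink by which the loose green board is gripped: 40 mm along the board (x), 30 mm across (y), 45 mm tall, standing on the 5 mm thick board, so this point is 27.5 mm above the board's underside. x points along the board to its gold-contact (leading) edge, z up out of the board. The leading edge is 75 mm from here along +x, the tail edge 35 mm along -x.
- nose (a point): Middle of the board's leading (gold-contact) edge, at its underside; same axes as heatsink. The board is 110 x 70 x 5 mm, 0.22 to 0.41 kg with its heatsink, which stands half-way across the width. It starts flat on the bench; the other parts on it are at most 6 mm tall.
- mouth (a point): Point on top of the fixture's bed, half-way across, right under the front edge of the dark steel overhang, where the pocket begins. x points into the pocket (the way the board slides), z up. The overhang's underside is 7.5 mm above the bed, its top 17.5 mm. The pocket is 73 mm wide between side walls: the board has 1.5 mm to spare each side. Two 5 mm high strips before it guide the board in.
- socket: The fixture, fixed to the bench; origin at bench level 12 mm below mouth, same axes. Its aluminium bed is 12 mm high, 94 mm wide and runs from 100 mm before the mouth to 62 mm behind it. The guide strips run 45 mm out from the mouth and flare to about 86 mm apart (inner faces).
- bar (a joint): Travel of a sprung bar hidden in the pocket: 0 free, 0.008 m on its hard stop (board home). Its depth differs by 18 mm from start to start: the board is home with its leading edge 26 to 44 mm past the mouth, found only by feel. The spring is very soft (0.15 to 0.27 N; the board's friction on the bed holds against it), so the push is felt only at the hard stop.
- jar: Glass jar, 60 mm wide, 75 mm tall, origin under its centre. Leave it alone.
- bin: Open yellow parts bin, 100 x 130 x 55 mm, origin under its centre. Leave it alone.
- brush: Hand brush 170 mm long lying flat, handle to its -x. Leave it alone.
There are look-alikes about, which are no part of the job. Leave any pink look-alike of the part that bears heatsink alone. Of the things that look like the socket, take the one that is farthest from the robot's base at the start.

How it is judged:
By the outcome, as a careful person would: the job done as asked, in the order asked, and still so for the second after the job is handed in, with the robot touching nothing.
It also fails if it takes over 64 s, if anything falls off the work surface, if the arm or the gripper's body presses on something with over 40 N, if the wrist force passes 120 N, or if a joint passes its speed limit or range.

## Working session

There is one attempt and no reset: what is moved stays moved. The work goes in short steps, Python scripts to look and compute and a shell command to move; the robot and the scene stay as the last step left them, time stands still between calls to the robot, and variables do not carry over. Pictures are saved under pics/ and viewed, at most 13 in all, crops included, and the job is handed in when it is done.

```bash
ls; mkdir -p pics
python3 - <<'E'
from rig import sense, eyes
import cv2,json
s=sense();print(s)
for n in("scene","side","wrist"):
    print(n,eyes.calibration(n))
for n in("scene","side","wrist"):
    cv2.imwrite(f"pics/{n}0.png",cv2.cvtColor(eyes.capture(n),cv2.COLOR_RGB2BGR))
E
```

```text
pics
{'time_s': 0.0, 'joints': array([ 1.06061568e+00,  3.13456942e-01,  1.49845550e+00,  5.30135746e-06,
        1.33097586e+00, -2.23429849e-01]), 'dq': array([-0.00122797,  0.00211373,  0.00061003, -0.00015772, -0.00093928,
        0.00101137]), 'tau': array([ 1.62280423e-03, -4.12268507e+01, -2.59744066e+01, -7.52445385e-05,
        4.12470661e-03, -1.69012333e-05]), 'eef_pos': array([148.3930169 , 503.33769622, 241.7245745 ]), 'ee_rot': array([-2.34735939e-04,  1.42885280e-01,  9.89739045e-01, -6.03807131e-04]), 'force': array([ 0.10450611, -0.58827021,  0.18865458]), 'wrist_torque': array([ 0.02061338, -0.05427724,  0.00742956]), 'grip_force': 0.0, 'grip_width': 1.0011339511057695}
scene {'fx': 409.6810415299408, 'fy': 409.6810415299408, 'cx': 277.536295452911, 'cy': 212.06214450854762, 'cam_to_world': array([[-5.73850024e-01,  4.57738006e-01, -6.79096508e-01,
         1.17870842e+03],
       [ 8.18678734e-01,  2.98882747e-01, -4.90340937e-01,
         5.02747173e+02],
       [-2.14774533e-02, -8.37344028e-01, -5.46254243e-01,
         5.75148025e+02],
       [ 0.00000000e+00, 
[... 288 characters left out ...]
899e-01, -5.44583389e-01,  7.71596386e-01,
        -7.12546894e+02],
       [ 1.58665487e-02, -8.20073576e-01, -5.72038096e-01,
         6.12707083e+02],
       [ 0.00000000e+00,  0.00000000e+00,  0.00000000e+00,
         1.00000000e+00]])}
wrist {'fx': 310.6805190999126, 'fy': 310.6805190999126, 'cx': 277.89137334373623, 'cy': 207.56741533103494, 'mount': array([[-6.71667983e-04, -9.60755083e-01, -2.77397221e-01,
         6.96566332e+01],
       [ 9.99999766e-01, -6.81574864e-04, -6.07118900e-05,
        -7.30592293e-01],
       [-1.30737717e-04, -2.77397197e-01,  9.60755316e-01,
        -1.30778467e+02],
       [ 0.00000000e+00,  0.00000000e+00,  0.00000000e+00,
         1.00000000e+00]])}
```

View pics/scene0.png

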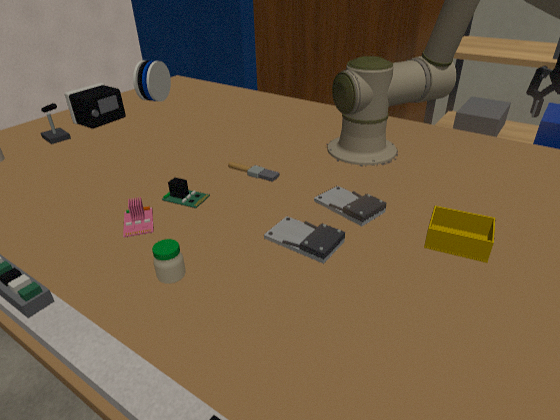

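View pics/side0.png

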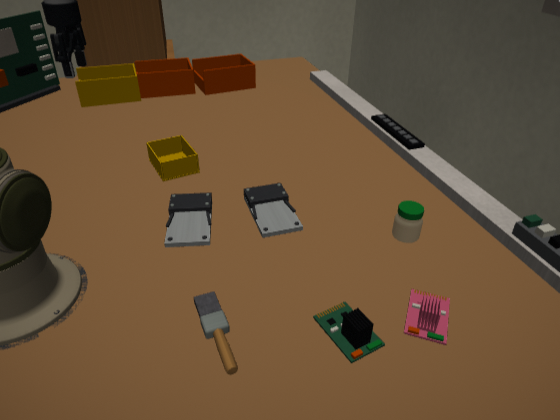

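The side view shows the green board at about (348,330), with its heatsink at (357,328) and its gold edge at the upper left. The pink look-alike is at (428,315). The fixtures are at (190,218) and (273,208); the right-hand one is farther from the base, so it's the target. Next I'll look at the board and that fixture enlarged.

```bash
cat > h.py <<'E'
import numpy as np, cv2
from rig import sense, eyes
from scipy.spatial.transform import Rotation as R
def toolT(s=None):
    s=s or sense(); T=np.eye(4); q=np.array(s["ee_rot"]); T[:3,:3]=R.from_quat(q[[1,2,3,0]]).as_matrix(); T[:3,3]=s["eef_pos"]; return T
def camT(n,T=None):
    c=eyes.calibration(n)
    return c, (c["cam_to_world"] if n!="wrist" else (toolT() if T is None else T)@c["mount"])
def pt(n,u,v,z,T=None):
    c,M=camT(n,T); d=M[:3,:3]@np.array([(u-c["cx"])/c["fx"],(v-c["cy"])/c["fy"],1]); o=M[:3,3]
    return o+d*(z-o[2])/d[2]
def proj(n,p,T=None):
    c,M=camT(n,T); q=M[:3,:3].T@(np.asarray(p)-M[:3,3]); return c["cx"]+c["fx"]*q[0]/q[2], c["cy"]+c["fy"]*q[1]/q[2]
def snap(n,f):
    T=toolT(); im=cv2.cvtColor(eyes.capture(n),cv2.COLOR_RGB2BGR); cv2.imwrite(f,im); np.save(f[:-4]+".npy",T); return im,T
E
python3 - <<'E'
from h import *
im=cv2.imread("pics/side0.png")
a=cv2.resize(im[290:370,300:400],None,fx=4,fy=4,interpolation=cv2.INTER_CUBIC)
b=cv2.resize(im[170:250,230:330],None,fx=4,fy=4,interpolation=cv2.INTER_CUBIC)
cv2.imwrite("pics/crop.png",np.hstack([a,b]))
for p in [(314,318),(346,303),(383,346),(350,358)]: print(pt("side",*p,5).round())
for p in [(245,188),(286,183),(300,228),(264,234)]: print(pt("side",*p,12).round())
print(pt("side",408,238,0).round(),pt("side",173,170,0).round(),pt("side",215,330,0).round())
E
```

```text
[ 497. -225.    5.]
[ 566. -211.    5.]
[ 582. -316.    5.]
[ 520. -320.    5.]
[493. 211.  12.]
[598. 203.  12.]
[564.  16.  12.]
[482.  20.  12.]
[781. -76.   0.] [338. 376.   0.] [ 328. -192.    0.]
```

View pics/crop.png

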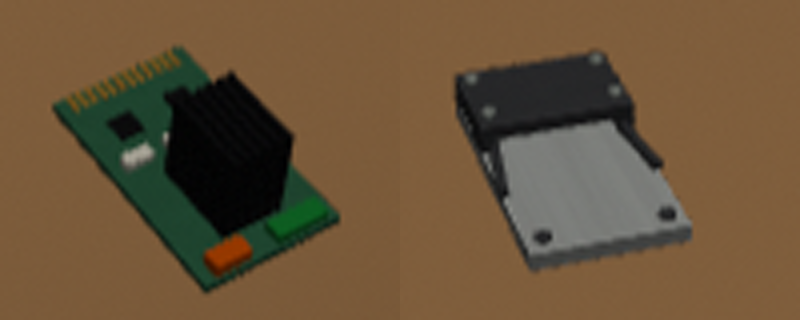

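The enlarged view shows the gold edge corners at side-view pixels (313.5,316) and (345,302), and the tail corners at (384.5,344) and (352,362). The fixture's bed opens toward -y, with the overhang at its +y end. I'll move the wrist camera over the fixture first.

```bash
cat >> h.py <<'E'
def plan(p,yaw,n):
    """rows: turn rz per row and tool-frame shift per row (mm) from the measured pose; yaw = angle of tool y"""
    T=toolT(); y0=np.arctan2(T[1,1],T[0,1]); dy=(yaw-y0+np.pi)%(2*np.pi)-np.pi; d=(np.array(p)-T[:3,3])/n
    for i in range(n):
        a=y0+dy*i/n; y=np.array([np.cos(a),np.sin(a)]); x=np.array([-y[1],y[0]])
        print(i,"%.4f %.4f %.4f rz %.4f"%(d[:2]@x/1e3,d[:2]@y/1e3,-d[2]/1e3,-dy/n))
E
python3 - <<'E'
from h import *
for p in [(313.5,315.75),(345,301.75),(384.5,344.25),(351.75,362.5)]: print(pt("side",*p,5).round())
for p in [(262.5,234),(302.5,227.5)]: print(pt("side",*p,12).round())
for p in [(244.25,189.25),(281,183.75),(288.2,195)]: print(pt("side",*p,29.5).round())
plan([525,80,235],0,12)
E
```

```text
[ 498. -220.    5.]
[ 565. -207.    5.]
[ 586. -314.    5.]
[ 519. -329.    5.]
[479.  21.  12.]
[570.  16.  12.]
[483. 180.  30.]
[575. 176.  30.]
[575. 124.  30.]
0 -0.0401 -0.0250 0.0006 rz 0.1070
1 -0.0425 -0.0205 0.0006 rz 0.1070
2 -0.0445 -0.0159 0.0006 rz 0.1070
3 -0.0459 -0.0110 0.0006 rz 0.1070
4 -0.0468 -0.0061 0.0006 rz 0.1070
5 -0.0472 -0.0010 0.0006 rz 0.1070
6 -0.0470 0.0040 0.0006 rz 0.1070
7 -0.0464 0.0090 0.0006 rz 0.1070
8 -0.0451 0.0139 0.0006 rz 0.1070
9 -0.0434 0.0186 0.0006 rz 0.1070
10 -0.0411 0.0232 0.0006 rz 0.1070
11 -0.0384 0.0274 0.0006 rz 0.1070
```

```bash
python3 -m jog '[[-0.040,-0.025,0.001,0,0,0.107,0.085],[-0.0425,-0.0205,0.001,0,0,0.107,0.085],[-0.0445,-0.016,0,0,0,0.107,0.085],[-0.046,-0.011,0.001,0,0,0.107,0.085],[-0.047,-0.006,0,0,0,0.107,0.085]]'
python3 -m jog '[[-0.047,-0.001,0.001,0,0,0.107,0.085],[-0.047,0.004,0.001,0,0,0.107,0.085],[-0.046,0.009,0,0,0,0.107,0.085],[-0.045,0.014,0.001,0,0,0.107,0.085],[-0.043,0.0185,0,0,0,0.107,0.085]]'
python3 -m jog '[[-0.041,0.023,0,0,0,0.107,0.085],[-0.038,0.027,0,0,0,0.107,0.085],[0,0,0,0,0,0,0.085],[0,0,0,0,0,0,0.085]]'
python3 - <<'E'
from h import *
im,T=snap("wrist","pics/w1.png"); print(T.round(3), sense()["time_s"])
print([np.round(proj("wrist",p,T)) for p in [(525,18,12),(525,118,12),(525,118,29.5)]])
E
```

```text
time_s: 0.65
eef_pos: [306.4, 325.4, 239.1]
ee_rot: [-0.0, 0.401, 0.916, -0.0]
force: [1.1, 0.6, -0.0]
grip_width: 0.997
grip_force: 0.0
time_s: 1.15
eef_pos: [462.9, 149.8, 236.1]
ee_rot: [-0.0, 0.629, 0.777, -0.0]
force: [0.0, 1.0, -0.4]
grip_width: 0.995
grip_force: 0.0
time_s: 1.55
eef_pos: [524.0, 81.0, 235.7]
ee_rot: [-0.001, 0.707, 0.707, -0.0]
force: [-0.3, -0.4, -0.2]
grip_width: 0.997
grip_force: 0.0
[[ 1.00000e-03  1.00000e+00 -1.00000e-03  5.24016e+02]
 [ 1.00000e+00 -1.00000e-03  0.00000e+00  8.10030e+01]
 [ 0.00000e+00 -1.00000e-03 -1.00000e+00  2.35730e+02]
 [ 0.00000e+00  0.00000e+00  0.00000e+00  1.00000e+00]] 1.6
[array([279., 231.]), array([279., 148.]), array([279., 150.])]
```

View pics/w1.png

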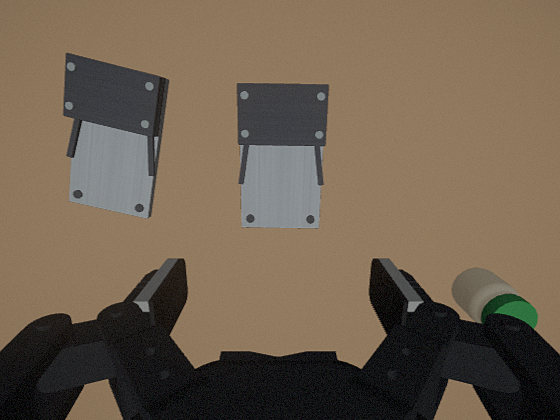

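The wrist view shows the target fixture square-on. Its bed's near corners are at (241,228) and (320,228), and the overhang spans (237,84) to (328,145). The other fixture is at upper left. Now I'll fit the target's pose.

```bash
cat >> h.py <<'E'
from scipy.optimize import least_squares
def fit(n,T,mod,px,g):
    def f(p):
        c,s=np.cos(p[2]),np.sin(p[2])
        return np.array([np.subtract(proj(n,[p[0]+c*x-s*y,p[1]+s*x+c*y,z],T),q) for (x,y,z),q in zip(mod,px)]).ravel()
    r=least_squares(f,g,x_scale=[10,10,.1]); print("fit",r.x[:2].round(1),r.x[2].round(4),"res",r.fun.round(1)); return r.x
def subpix(im,px,w=4):
    g=cv2.cvtColor(im,cv2.COLOR_BGR2GRAY); return cv2.cornerSubPix(g,np.float32(px).reshape(-1,1,2),(w,w),(-1,-1),(3,50,.01)).reshape(-1,2)
E
python3 - <<'E'
from h import *
im=cv2.imread("pics/w1.png");T=np.load("pics/w1.npy")
# socket axes: y is left of x (world -x side)
px=subpix(im,[(241,228),(320,228),(237,84),(328,84),(328,145),(238,144)]);print(px.round(1))
fit("wrist",T,[(-100,47,12),(-100,-47,12),(62,47,29.5),(62,-47,29.5),(0,-47,29.5),(0,47,29.5)],px,[525,118,1.57])
ps=[(313.5,315.75),(345,301.75),(384.5,344.25),(351.75,362.5)]
b=fit("side",None,[(0,35,5),(0,-35,5),(-110,-35,5),(-110,35,5)],ps,[531,-215,1.77])
c=np.array([np.cos(b[2]),np.sin(b[2])]); h=b[:2]-75*c; print(h)
plan([*h,180],b[2]-np.pi/2,8)
E
```

```text
[[241.  228. ]
 [320.  228. ]
 [236.6  82.7]
 [328.2  83.9]
 [328.  145. ]
 [238.  144. ]]
fit [528.8 122.6] 1.5601 res [ 1.1 -0.5 -0.3  0.2 -0.1 -0.3  1.1 -0.6 -1.8  0.5  0.1  0.7]
fit [ 531.5 -213.4] 1.7645 res [-0.5  0.2  0.1 -0.3  0.8  0.2 -0.3 -0.2]
[ 545.93869869 -287.03956377]
0 -0.0461 0.0028 0.0070 rz -0.0241
1 -0.0462 0.0016 0.0070 rz -0.0241
2 -0.0462 0.0005 0.0070 rz -0.0241
3 -0.0462 -0.0006 0.0070 rz -0.0241
4 -0.0462 -0.0017 0.0070 rz -0.0241
5 -0.0461 -0.0028 0.0070 rz -0.0241
6 -0.0460 -0.0039 0.0070 rz -0.0241
7 -0.0459 -0.0050 0.0070 rz -0.0241
```

```bash
python3 -m jog '[[-0.046,0.003,0.007,0,0,-0.024,0.085],[-0.046,0.0015,0.007,0,0,-0.024,0.085],[-0.046,0.0005,0.007,0,0,-0.024,0.085],[-0.046,-0.0005,0.007,0,0,-0.024,0.085],[-0.046,-0.002,0.007,0,0,-0.024,0.085]]'
python3 -m jog '[[-0.046,-0.003,0.007,0,0,-0.024,0.085],[-0.046,-0.004,0.007,0,0,-0.024,0.085],[-0.046,-0.005,0.007,0,0,-0.024,0.085],[0,0,0,0,0,0,0.085],[0,0,0,0,0,0,0.085]]'
python3 - <<'E'
from h import *
im,T=snap("wrist","pics/w2.png"); print(T[:3,3].round(1), sense()["time_s"])
E
```

```text
time_s: 2.1
eef_pos: [537.3, -148.5, 201.4]
ee_rot: [0.0, 0.662, 0.749, 0.0]
force: [1.1, 1.1, 0.1]
grip_width: 0.997
grip_force: 0.0
time_s: 2.6
eef_pos: [545.5, -285.7, 180.1]
ee_rot: [-0.0, 0.636, 0.772, 0.0]
force: [-0.4, 2.1, 0.7]
grip_width: 0.996
grip_force: 0.0
[ 545.5 -285.7  180.1] 2.65
```

View pics/w2.png

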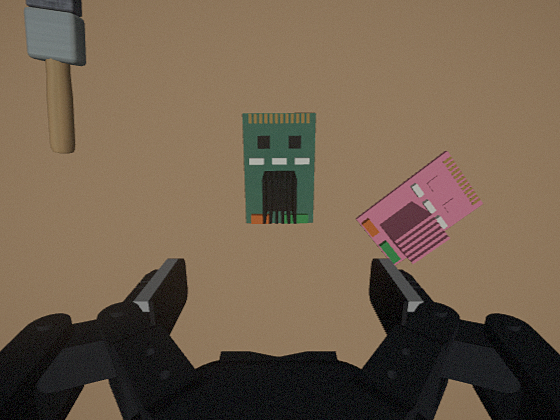

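The board is square in view, with its gold edge corners at (243,113) and (315,113) and tail corners at (247,222) and (314,222). The pink board's nearest corner, (357,220), is close to the right finger, so I'll check the clearance.

Run:
```python
from h import *
im=cv2.imread("pics/w2.png");T=np.load("pics/w2.npy")
px=subpix(im,[(243,113),(315,113),(314,222),(247,222)]);print(px.round(1))
b=fit("wrist",T,[(0,35,5),(0,-35,5),(-110,-35,5),(-110,35,5)],px,[531,-215,1.77])
c=np.array([np.cos(b[2]),np.sin(b[2])]); h=b[:2]-75*c; print(h, pt("wrist",280,225,50,T))
n=np.array([c[1],-c[0]])
for q in [(357,220),(385,262),(410,262)]: d=pt("wrist",*q,5,T)[:2]-h; print("pink rel x,-y",d@c,d@n)
plan([*h,100],b[2]-np.pi/2,2)
```

```text
[[241.2 113.5]
 [315.4 112.4]
 [312.5 222.3]
 [245.9 222.8]]
fit [ 531.8 -212.5] 1.7725 res [-0.1 -0.6 -0.  -0.3  0.4  0.5 -0.3  0.6]
[ 546.83806754 -285.96674752] [ 551.74774028 -306.7604108    50.        ]
pink rel x,-y -32.37337237082908 80.62457239704551
pink rel x,-y -80.39459507123738 113.71732749179779
pink rel x,-y -80.64814399322023 140.67752502025596
0 -0.0006 0.0005 0.0403 rz -0.0040
1 -0.0006 0.0005 0.0403 rz -0.0040
```

```bash
python3 -m jog '[[-0.001,0.001,0.045,0,0,-0.008,0.065],[0,0,0.045,0,0,0,0.065],[0,0,0.035,0,0,0,0.065],[0,0,0.022,0,0,0,0.065],[0,0,0.010,0,0,0,0.065]]' 60
python3 -m jog '[[0,0,0,0,0,0,0.065],[0,0,0,0,0,0,0.02],[0,0,0,0,0,0,0.02],[0,0,0,0,0,0,0.02],[0,0,0,0,0,0,0.02]]' 60
python3 -m jog '[[0,0,0,0,0,0,0.02],[0,0,0,0,0,0,0.02],[0,0,0,0,0,0,0.02]]' 60
python3 -c "
from h import *
s=sense();print(s['force'],s['wrist_torque'])"
```

```text
time_s: 3.15
eef_pos: [546.5, -284.9, 21.8]
ee_rot: [-0.001, 0.632, 0.775, 0.0]
force: [-0.4, 0.1, 0.7]
grip_width: 0.76
grip_force: 0.0
time_s: 3.65
eef_pos: [547.3, -287.8, 25.0]
ee_rot: [0.001, 0.633, 0.774, 0.0]
force: [-1.2, 1.7, 5.7]
grip_width: 0.346
grip_force: 60.8
time_s: 3.95
eef_pos: [547.3, -287.7, 25.0]
ee_rot: [0.001, 0.633, 0.774, 0.0]
force: [-0.7, 1.8, 6.8]
grip_width: 0.342
grip_force: 60.8
[-0.6984611   1.82419761  6.83484163] [0.15042745 0.21680053 0.0015745 ]
```

```bash
python3 -m jog '[[0,0,-0.005,0,0,0,0.02],[0,0,-0.015,0,0,0,0.02],[0,0,-0.03,0,0,0,0.02],[0,0,-0.03,0,0,0,0.02],[0,0,0,0,0,0,0.02]]' 60
python3 - <<'E'
from h import *
s=sense();print(s['force'],s['wrist_torque'],toolT().round(4))
plan([527.8,25.6,100],1.5601-np.pi/2,8)
E
```

```text
time_s: 4.45
eef_pos: [548.3, -288.7, 108.4]
ee_rot: [0.004, 0.633, 0.774, 0.0]
force: [0.4, -0.7, -2.3]
grip_width: 0.344
grip_force: 60.1
[ 0.36287244 -0.7005573  -2.3168062 ] [-0.05502297  0.00326176 -0.0104778 ] [[-1.987000e-01  9.800000e-01  6.600000e-03  5.483326e+02]
 [ 9.800000e-01  1.987000e-01 -5.300000e-03 -2.886564e+02]
 [-6.500000e-03  5.400000e-03 -1.000000e+00  1.084004e+02]
 [ 0.000000e+00  0.000000e+00  0.000000e+00  1.000000e+00]]
0 0.0390 0.0053 0.0011 rz 0.0263
1 0.0391 0.0043 0.0011 rz 0.0263
2 0.0392 0.0032 0.0011 rz 0.0263
3 0.0393 0.0022 0.0011 rz 0.0263
4 0.0393 0.0012 0.0011 rz 0.0263
5 0.0394 0.0001 0.0011 rz 0.0263
6 0.0394 -0.0009 0.0011 rz 0.0263
7 0.0393 -0.0020 0.0011 rz 0.0263
```

```bash
python3 -m jog '[[0.039,0.005,0.001,0,0,0.026,0.02],[0.039,0.0045,0.001,0,0,0.026,0.02],[0.039,0.003,0.001,0,0,0.026,0.02],[0.0395,0.002,0.001,0,0,0.026,0.02],[0.0395,0.001,0.001,0,0,0.026,0.02]]'
python3 -m jog '[[0.0395,0,0.001,0,0,0.026,0.02],[0.0395,-0.001,0.001,0,0,0.026,0.02],[0.0395,-0.002,0.001,0,0,0.026,0.02],[0,0,0,0,0,0,0.02],[0,0,0,0,0,0,0.02]]'
python3 - <<'E'
from h import *
im,T=snap("wrist","pics/w3.png"); s=sense(); print(T.round(4), s["time_s"],s['force'],s['wrist_torque'])
im2,_=snap("side","pics/s3.png")
cv2.imwrite("pics/c3.png",cv2.resize(im2[150:270,220:360],None,fx=4,fy=4,interpolation=cv2.INTER_CUBIC))
E
```

```text
time_s: 4.95
eef_pos: [532.3, -89.5, 97.6]
ee_rot: [-0.001, 0.682, 0.731, -0.0]
force: [0.2, 0.8, -2.9]
grip_width: 0.349
grip_force: 60.0
time_s: 5.45
eef_pos: [524.5, 27.7, 94.8]
ee_rot: [-0.0, 0.709, 0.705, -0.0]
force: [-0.4, -0.8, -3.6]
grip_width: 0.343
grip_force: 60.0
[[ 6.200000e-03  1.000000e+00 -9.000000e-04  5.244952e+02]
 [ 1.000000e+00 -6.200000e-03 -1.000000e-04  2.771240e+01]
 [-1.000000e-04 -9.000000e-04 -1.000000e+00  9.480960e+01]
 [ 0.000000e+00  0.000000e+00  0.000000e+00  1.000000e+00]] 5.5 [ 0.41889091  0.07283279 -3.29511043] [-0.06895527  0.02320554 -0.04805307]
```

View pics/w3.png

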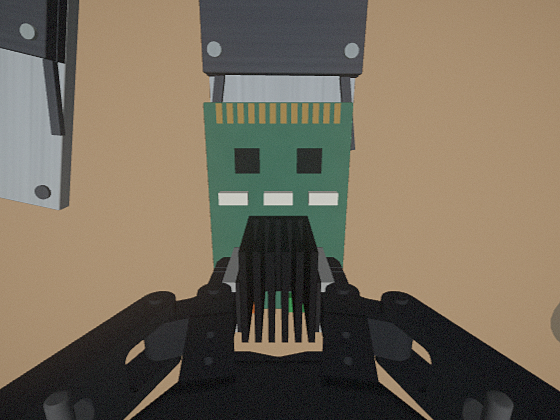

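View pics/c3.png

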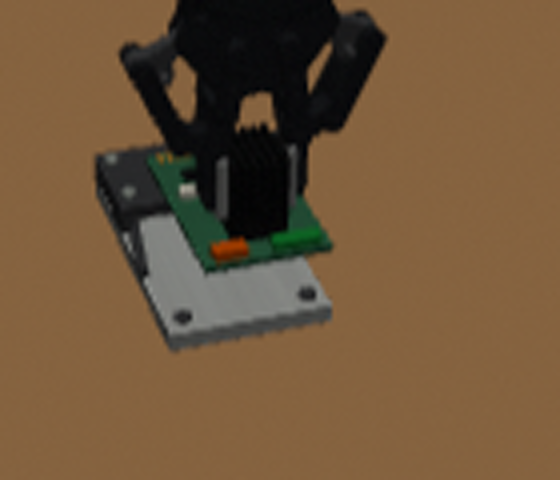

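The wrist view shows the held board's gold edge from (204,103) to (353,103), and the overhang's front top edge from (205,73) to (363,75). In the side view the board is level over the bed. I'll measure the board relative to the mouth.

Run:
```python
from h import *
im=cv2.imread("pics/w3.png");T=np.load("pics/w3.npy")
px=subpix(im,[(204,103),(353,103),(203,73),(364,75)]);print(px.round(1))
for zt in (72,75,78):
    a,b=pt("wrist",*px[0],zt,T),pt("wrist",*px[1],zt,T); print(zt,"w",np.linalg.norm(a-b),"mid",((a+b)/2).round(1),"dir",np.arctan2(*(b-a)[[1,0]])+np.pi/2)
# nose in tool frame for zt=75
a,b=[pt("wrist",*p,29.5,T) for p in px[2:]]; print("mouth",np.linalg.norm(a-b),((a+b)/2).round(1),np.arctan2(*(b-a)[[1,0]])+np.pi/2)
```

```text
[[203.3 101.7]
 [352.1 102.5]
 [202.3  71.1]
 [361.4  73.1]]
72 w 69.73232323544623 mid [525.4 104.4  72. ] dir 1.5588150734357162
75 w 68.37020085509106 mid [525.5 104.2  75. ] dir 1.558815073435716
78 w 67.008078474736 mid [525.5 104.1  78. ] dir 1.5588150734357162
mouth 92.82365670118625 [528.  122.9  29.5] 1.5522871971260577
```

```bash
python3 -m jog '[[0,0.0026,0.015,0,0,-0.005,0.02],[0,0,0.015,0,0,0,0.02],[0,0,0.01,0,0,0,0.02],[0,0,0.004,0,0,0,0.02],[0,0,0,0,0,0,0.02]]'
python3 -m jog '[[0,0,0.002,0,0,0,0.02],[0,0,0.002,0,0,0,0.02],[0,0,0.001,0,0,0,0.02],[0,0,0,0,0,0,0.02]]'
python3 -m jog '[[0,0,0.001,0,0,0,0.02],[0,0,0.001,0,0,0,0.02],[0,0,0,0,0,0,0.02]]'
python3 -c "
from h import *
s=sense();print(s['force'],s['wrist_torque'])"
```

```text
time_s: 6.05
eef_pos: [527.4, 26.7, 51.0]
ee_rot: [-0.0, 0.708, 0.706, -0.0]
force: [0.2, -0.3, -3.5]
grip_width: 0.345
grip_force: 60.1
time_s: 6.45
eef_pos: [527.5, 27.2, 46.3]
ee_rot: [0.0, 0.708, 0.706, -0.0]
force: [0.2, -0.0, -3.2]
grip_width: 0.341
grip_force: 60.1
time_s: 6.75
eef_pos: [527.4, 27.2, 44.2]
ee_rot: [-0.0, 0.708, 0.706, -0.0]
force: [0.3, 0.1, -2.9]
grip_width: 0.344
grip_force: 60.1
[ 0.33750935  0.09784941 -2.85281378] [ 0.03724269 -0.05472956 -0.03308241]
```

```bash
python3 -m jog '[[0,0,0.001,0,0,0,0.02],[0,0,0.001,0,0,0,0.02],[0,0,0.001,0,0,0,0.02],[0,0,0,0,0,0,0.02]]'
python3 -m jog '[[0,0,0.001,0,0,0,0.02],[0,0,0.0005,0,0,0,0.02],[0,0,0,0,0,0,0.02]]'
python3 -c "
from h import *
s=sense();print(s['force'],s['wrist_torque'])"
```

```text
time_s: 7.15
eef_pos: [527.4, 27.2, 41.1]
ee_rot: [-0.0, 0.708, 0.706, -0.0]
force: [0.2, -0.2, -3.5]
grip_width: 0.345
grip_force: 60.1
time_s: 7.45
eef_pos: [527.5, 27.2, 39.7]
ee_rot: [-0.0, 0.708, 0.706, -0.0]
force: [-0.3, 0.3, -2.9]
grip_width: 0.346
grip_force: 60.1
[-0.32320296  0.27886286 -2.86048743] [-0.0644127  -0.04209567  0.01147359]
```

```bash
for i in 1 ; do python3 -m jog '[[0,0,0.0005,0,0,0,0.02],[0,0,0.0005,0,0,0,0.02],[0,0,0,0,0,0,0.02]]'; done
python3 -m jog '[[0,0,0.0005,0,0,0,0.02],[0,0,0.0005,0,0,0,0.02],[0,0,0,0,0,0,0.02]]'
python3 -c "
from h import *
s=sense();print(s['force'],s['wrist_torque'])"
```

```text
time_s: 7.75
eef_pos: [527.5, 27.1, 38.7]
ee_rot: [-0.0, 0.708, 0.706, -0.0]
force: [-0.2, 0.1, -2.7]
grip_width: 0.344
grip_force: 60.1
time_s: 8.05
eef_pos: [527.5, 27.1, 37.7]
ee_rot: [-0.0, 0.708, 0.706, -0.0]
force: [-0.1, 0.1, -3.8]
grip_width: 0.345
grip_force: 60.1
[-0.07738292  0.07334971 -3.75474889] [-0.0844632  -0.01081913  0.01619347]
```

```bash
python3 -m jog '[[0,0,0.0005,0,0,0,0.02],[0,0,0.0005,0,0,0,0.02],[0,0,0,0,0,0,0.02]]'
python3 -m jog '[[0,0,0.0005,0,0,0,0.02],[0,0,0,0,0,0,0.02]]'
python3 -c "
from h import *
s=sense();print(s['force'],s['wrist_torque'])"
```

```text
time_s: 8.35
eef_pos: [527.5, 27.1, 37.0]
ee_rot: [0.0, 0.708, 0.706, 0.0]
force: [-1.3, -0.9, -0.6]
grip_width: 0.344
grip_force: 60.3
time_s: 8.55
eef_pos: [527.5, 27.1, 36.9]
ee_rot: [0.0, 0.708, 0.706, 0.0]
force: [-4.6, 0.3, 6.3]
grip_width: 0.343
grip_force: 61.4
[-4.60537941  0.32438273  6.2934625 ] [-0.05713836  0.58038331  0.00064105]
```

```bash
python3 -m jog '[[0,0,-0.0004,0,0,0,0.02],[0,0,0,0,0,0,0.02]]'
python3 -c "
from h import *
s=sense();print(s['force'],s['wrist_torque'])"
python3 -m jog '[[0.002,0,0,0,0,0,0.02],[0.002,0,0,0,0,0,0.02],[0,0,0,0,0,0,0.02]]'
python3 - <<'E'
from h import *
s=sense();print(s['force'],s['wrist_torque'])
im,T=snap("wrist","pics/w4.png")
E
```

```text
time_s: 8.75
eef_pos: [527.5, 27.1, 36.9]
ee_rot: [0.0, 0.708, 0.706, 0.0]
force: [-2.8, -0.0, 3.6]
grip_width: 0.345
grip_force: 60.8
[-2.75143609 -0.03486731  3.62039507] [-0.03282969  0.41318738 -0.01133069]
time_s: 9.05
eef_pos: [528.0, 31.2, 37.0]
ee_rot: [0.001, 0.708, 0.706, 0.0]
force: [-0.2, -2.4, 3.3]
grip_width: 0.341
grip_force: 60.8
[-0.18265089 -2.36389338  3.2936613 ] [-0.36490814  0.01746795  0.00200693]
```

View pics/w4.png

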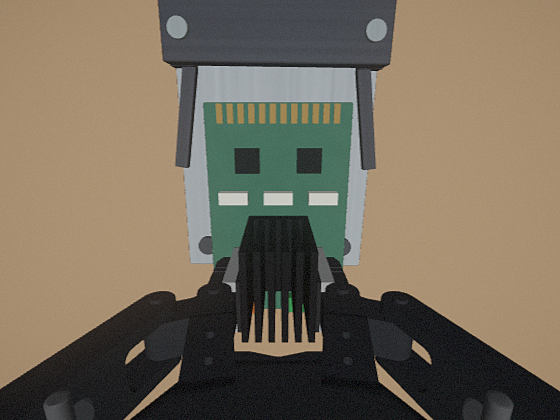

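The board lies between the strips, with its gold edge from (204,103) to (353,103) and the strips' inner faces at about columns 194 and 361 there. It is centred to within about 0.5 mm. Now I'll slide it in.

```bash
python3 -m jog '[[0.004,0.0001,0,0,0,0.005,0.02],[0.004,0,0,0,0,0,0.02],[0.004,0,0,0,0,0,0.02],[0,0,0,0,0,0,0.02]]'
python3 -m jog '[[0.003,0.0001,0,0,0,0,0.02],[0.003,0,0,0,0,0,0.02],[0.003,0,0,0,0,0,0.02],[0,0,0,0,0,0,0.02]]'
python3 -c "
from h import *
s=sense();print(s['force'],s['wrist_torque'],toolT()[:3,0])"
```

```text
time_s: 9.5
eef_pos: [527.9, 43.8, 36.9]
ee_rot: [0.0, 0.71, 0.704, 0.0]
force: [0.4, -0.5, 6.0]
grip_width: 0.34
grip_force: 61.1
time_s: 9.9
eef_pos: [528.1, 52.6, 36.9]
ee_rot: [0.0, 0.71, 0.704, 0.0]
force: [0.6, -2.7, 4.9]
grip_width: 0.347
grip_force: 61.2
[ 0.57441562 -2.69105453  4.92698423] [-0.54450552 -0.14231884 -0.04157653] [7.66148343e-03 9.99970645e-01 1.03932222e-04]
```

```bash
python3 -m jog '[[0.003,0,0,0,0,0,0.02],[0.003,0,0,0,0,0,0.02],[0.003,0,0,0,0,0,0.02],[0.002,0,0,0,0,0,0.02],[0,0,0,0,0,0,0.02]]'
python3 -m jog '[[0.001,0,0,0,0,0,0.02],[0.001,0,0,0,0,0,0.02],[0.001,0,0,0,0,0,0.02],[0.001,0,0,0,0,0,0.02],[0,0,0,0,0,0,0.02]]'
python3 -c "
from h import *
s=sense();print(s['force'],s['wrist_torque'],toolT()[:3,0])"
```

```text
time_s: 10.4
eef_pos: [528.2, 63.5, 36.9]
ee_rot: [0.0, 0.71, 0.704, 0.0]
force: [0.7, -3.3, 6.2]
grip_width: 0.346
grip_force: 61.2
time_s: 10.9
eef_pos: [528.2, 67.2, 36.9]
ee_rot: [0.0, 0.71, 0.704, 0.0]
force: [0.6, -4.1, 5.4]
grip_width: 0.343
grip_force: 61.2
[ 0.61503828 -4.0756059   5.41257708] [-0.80888755 -0.07731028  0.02777693] [ 7.75879626e-03  9.99969881e-01 -1.96848915e-04]
```

```bash
cat > ok.py <<'E'
import sys; from h import *
s=sense(); f=s["force"]; print("y %.2f z %.2f F"%(s["eef_pos"][1],s["eef_pos"][2]),f.round(1),"t",s["wrist_torque"].round(2)); sys.exit(bool(f[1]<-6.5))
E
python3 -m jog '[[0.001,0,0,0,0,0,0.02],[0.001,0,0,0,0,0,0.02],[0,0,0,0,0,0,0.02]]' >/dev/null; python3 ok.py && python3 -m jog '[[0.001,0,0,0,0,0,0.02],[0.0005,0,0,0,0,0,0.02],[0,0,0,0,0,0,0.02]]'>/dev/null; python3 ok.py && python3 -m jog '[[0.0005,0,0,0,0,0,0.02],[0.0005,0,0,0,0,0,0.02],[0,0,0,0,0,0,0.02]]'>/dev/null; python3 ok.py && python3 -m jog '[[0.0005,0,0,0,0,0,0.02],[0.0005,0,0,0,0,0,0.02],[0,0,0,0,0,0,0.02]]'>/dev/null; python3 ok.py && python3 -m jog '[[0.0005,0,0,0,0,0,0.02],[0.0005,0,0,0,0,0,0.02],[0,0,0,0,0,0,0.02]]'>/dev/null; python3 ok.py && python3 -m jog '[[0.0005,0,0,0,0,0,0.02],[0.0005,0,0,0,0,0,0.02],[0,0,0,0,0,0,0.02]]'>/dev/null; python3 ok.py
```

```text
y 69.23 z 36.94 F [ 0.3 -3.6  6.6] t [-0.75 -0.06  0.02]
y 70.67 z 36.96 F [ 0.1 -5.6  5.9] t [-0.84 -0.04 -0.05]
y 71.63 z 36.94 F [ 0.9 -5.4  5. ] t [-0.81 -0.05 -0.02]
y 72.65 z 36.93 F [-0.4 -5.5  5.8] t [-0.77 -0.12 -0.04]
y 73.65 z 36.93 F [-0.3 -4.8  5.2] t [-0.82 -0.13 -0.02]
y 74.67 z 36.95 F [ 0.1 -4.7  4.9] t [-0.84 -0.09 -0.05]
```

```bash
python3 -m jog '[[0,0,-0.0005,0,0,0,0.02],[0,0,0,0,0,0,0.02]]' >/dev/null; python3 ok.py && python3 -m jog '[[0.0005,0,0,0,0,0,0.02],[0.0005,0,0,0,0,0,0.02],[0,0,0,0,0,0,0.02]]'>/dev/null; python3 ok.py && python3 -m jog '[[0.0005,0,0,0,0,0,0.02],[0.0005,0,0,0,0,0,0.02],[0,0,0,0,0,0,0.02]]'>/dev/null; python3 ok.py && python3 -m jog '[[0.0005,0,0,0,0,0,0.02],[0.0005,0,0,0,0,0,0.02],[0,0,0,0,0,0,0.02]]'>/dev/null; python3 ok.py && python3 -m jog '[[0.0005,0,0,0,0,0,0.02],[0.0005,0,0,0,0,0,0.02],[0,0,0,0,0,0,0.02]]'>/dev/null; python3 ok.py && python3 -m jog '[[0.0005,0,0,0,0,0,0.02],[0.0005,0,0,0,0,0,0.02],[0,0,0,0,0,0,0.02]]'>/dev/null; python3 ok.py && python3 -m jog '[[0.0005,0,0,0,0,0,0.02],[0.0005,0,0,0,0,0,0.02],[0,0,0,0,0,0,0.02]]'>/dev/null; python3 ok.py
```

```text
y 75.05 z 36.97 F [ 1.3 -1.1 -0.3] t [-0.32 -0.29  0.01]
y 75.83 z 36.99 F [ 0.5 -1.7  0.9] t [-0.32 -0.16 -0.06]
y 76.80 z 37.00 F [-0.4 -0.4 -0.8] t [-0.23 -0.04 -0.04]
y 77.82 z 37.03 F [-0.4  1.2 -2.5] t [-0.08 -0.01  0.03]
y 78.74 z 37.10 F [ 0.1 -0.7 -3.1] t [-0.01  0.   -0.  ]
y 79.72 z 37.18 F [ 0.7 -0.  -3.4] t [-0.1   0.02 -0.02]
y 80.71 z 37.19 F [ 0.4 -0.2 -4.1] t [-0.07  0.02 -0.02]
```

```bash
for k in 1; do python3 -m jog '[[0.0005,0,0.0001,0,0,0,0.02],[0.0005,0,0,0,0,0,0.02],[0,0,0,0,0,0,0.02]]' >/dev/null; done; python3 ok.py && python3 -m jog '[[0.0005,0,0,0,0,0,0.02],[0.0005,0,0,0,0,0,0.02],[0,0,0,0,0,0,0.02]]'>/dev/null; python3 ok.py && python3 -m jog '[[0.0005,0,0,0,0,0,0.02],[0.0005,0,0,0,0,0,0.02],[0,0,0,0,0,0,0.02]]'>/dev/null; python3 ok.py && python3 -m jog '[[0.0005,0,0,0,0,0,0.02],[0.0005,0,0,0,0,0,0.02],[0,0,0,0,0,0,0.02]]'>/dev/null; python3 ok.py && python3 -m jog '[[0.0005,0,0,0,0,0,0.02],[0.0005,0,0,0,0,0,0.02],[0,0,0,0,0,0,0.02]]'>/dev/null; python3 ok.py && python3 -m jog '[[0.0005,0,0,0,0,0,0.02],[0.0005,0,0,0,0,0,0.02],[0,0,0,0,0,0,0.02]]'>/dev/null; python3 ok.py && python3 -m jog '[[0.0005,0,0,0,0,0,0.02],[0.0005,0,0,0,0,0,0.02],[0,0,0,0,0,0,0.02]]'>/dev/null; python3 ok.py
```

```text
y 81.71 z 37.11 F [ 0.8 -0.3 -4. ] t [-0.09 -0.02 -0.02]
y 82.70 z 37.10 F [-0.2 -0.3 -2.4] t [-0.07 -0.03 -0.03]
y 83.70 z 37.11 F [-0.3  0.6 -3.5] t [-0.1  -0.04 -0.08]
y 84.70 z 37.08 F [-0.9  0.4 -3.8] t [-0.1  -0.04  0.02]
y 85.71 z 37.11 F [ 0.3  0.  -3.2] t [-0.11 -0.02 -0.04]
y 86.39 z 37.16 F [-0.6 -3.5 -2.8] t [-0.56  0.07 -0.02]
y 87.02 z 37.19 F [-1.7 -6.9 -1.9] t [-1.16  0.3  -0.07]
```

```bash
python3 -m jog '[[0.0004,0,0.0002,0,0,0,0.02],[0,0,0,0,0,0,0.02]]' >/dev/null; python3 ok.py; python3 -m jog '[[0.0004,0,0.0001,0,0,0,0.02],[0,0,0,0,0,0,0.02]]' >/dev/null; python3 ok.py; python3 -m jog '[[0,0,0,0,0,0,0.02]]' >/dev/null; python3 ok.py
```

```text
y 87.24 z 37.08 F [-1.7 -8.4 -0.2] t [-1.33  0.27 -0.07]
y 87.44 z 37.04 F [-2.4 -9.2  0. ] t [-1.56  0.38 -0.05]
y 87.43 z 37.04 F [-1.6 -9.5  0.6] t [-1.55  0.37 -0.04]
```

```bash
python3 -m jog '[[0.0005,0,0,0,0,0,0.02],[0,0,0,0,0,0,0.02]]' >/dev/null; python3 ok.py; python3 -m jog '[[0.0005,0,0,0,0,0,0.02],[0,0,0,0,0,0,0.02]]' >/dev/null; python3 ok.py
```

```text
y 87.71 z 37.11 F [ -2.9 -11.7   1.1] t [-1.78  0.4  -0.03]
y 87.98 z 37.14 F [ -2.4 -12.8   1.9] t [-2.08  0.46 -0.04]
```

```bash
python3 -m jog '[[0,0,0,0,0,0,0.034],[0,0,0,0,0,0,0.045],[0,0,0,0,0,0,0.055],[0,0,0,0,0,0,0.055],[0,0,0,0,0,0,0.055]]' 20; python3 ok.py
python3 -m jog '[[0,0,-0.01,0,0,0,0.055],[0,0,-0.02,0,0,0,0.055],[0,0,-0.03,0,0,0,0.055],[0,0,-0.03,0,0,0,0.055],[0,0,0,0,0,0,0.055]]'
python3 - <<'E'
from h import *
im,T=snap("wrist","pics/w5.png"); print(T.round(4)[:3,3],sense()["time_s"])
im2,_=snap("side","pics/s5.png")
a=cv2.resize(im2[150:250,220:320],(400,400),interpolation=cv2.INTER_CUBIC)
cv2.imwrite("pics/c5.png",np.hstack([a,im[0:400,80:480]]))
E
```

```text
time_s: 18.2
eef_pos: [528.2, 89.6, 36.8]
ee_rot: [0.0, 0.71, 0.704, 0.0]
force: [-0.1, 0.4, 0.2]
grip_width: 0.64
grip_force: 0.0
y 89.60 z 36.83 F [-0.1  0.4  0.2] t [ 0.01 -0.02  0.07]
time_s: 18.7
eef_pos: [530.1, 89.5, 131.3]
ee_rot: [0.003, 0.71, 0.704, 0.003]
force: [-0.2, 0.0, -0.1]
grip_width: 0.643
grip_force: 0.0
[530.0606  89.4576 131.2669] 18.75
```

View pics/c5.png

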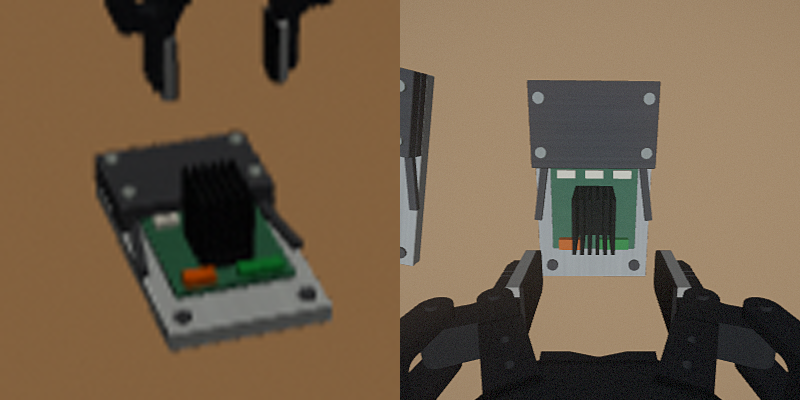

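The board lies flat in the pocket, with its tail edge at about wrist pixels (234,249) to (312,249). I'll check its depth and yaw.

Run:
```python
from h import *
im=cv2.imread("pics/w5.png");T=np.load("pics/w5.npy")
g=im[235:262,225:325].astype(int); 
for u in (232,240,265,290,305,310): print(u,[tuple(im[v,u]) for v in range(244,254,1)] if u in(265,) else "")
a,b=pt("wrist",234,249,17,T),pt("wrist",312,249,17,T);print(a,b,np.linalg.norm(a-b))
m=[pt("wrist",u,168,29.5,T) for u in (212,338)];print("mouth",m)
print("depth", (a+b)[1]/2+110-122.8, (a+b)[1]/2+110-(m[0]+m[1])[1]/2)
c=[pt("wrist",u,276,12,T) for u in(222,326)];print("bed end",c)
```

```text
232 
240 
265 [(np.uint8(88), np.uint8(103), np.uint8(73)), (np.uint8(84), np.uint8(103), np.uint8(67)), (np.uint8(90), np.uint8(109), np.uint8(67)), (np.uint8(91), np.uint8(111), np.uint8(74)), (np.uint8(117), np.uint8(120), np.uint8(107)), (np.uint8(179), np.uint8(173), np.uint8(169)), (np.uint8(174), np.uint8(172), np.uint8(163)), (np.uint8(172), np.uint8(170), np.uint8(163)), (np.uint8(171), np.uint8(168), np.uint8(162)), (np.uint8(173), np.uint8(171), np.uint8(162))]
290 
305 
310 
[493.68734379  51.79953205  17.        ] [560.28182309  51.02186325  17.        ] 66.59901982965383
mouth [array([482.20720468, 123.24438456,  29.5       ]), array([576.87821075, 122.33240447,  29.5       ])]
depth 38.6106976508549 38.62230313842794
bed end [array([480.9830748 ,  23.62295117,  12.        ]), array([574.02523094,  22.46621076,  12.        ])]
```

Depth is about 39 mm, which fits the feel, and the board is straight. To confirm it's home, I'll press on the heatsink's rear face with the fingers shut.

```bash
python3 -m jog '[[-0.025,-0.001,0,0,0,0,0],[-0.027,-0.001,0,0,0,0,0],[0,0,0,0,0,0,0],[0,0,0,0,0,0,0],[0,0,0,0,0,0,0]]' 20
python3 -m jog '[[0,0,0.035,0,0,0,0],[0,0,0.035,0,0,0,0],[0,0,0.015,0,0,0,0],[0,0,0.007,0,0,0,0],[0,0,0,0,0,0,0]]'; python3 ok.py
```

```text
time_s: 19.3
eef_pos: [525.5, 38.1, 126.3]
ee_rot: [-0.0, 0.71, 0.704, -0.0]
force: [0.3, 0.0, 0.1]
grip_width: 0.001
grip_force: 0.0
time_s: 19.8
eef_pos: [525.5, 38.0, 34.3]
ee_rot: [-0.0, 0.71, 0.705, -0.0]
force: [-0.9, 0.6, 0.0]
grip_width: -0.002
grip_force: 0.0
y 38.02 z 34.30 F [-0.9  0.6  0. ] t [-0.01 -0.03  0.01]
```

```bash
python3 -m jog '[[0,0.002,-0.004,0,0,0,0],[0.004,0,0,0,0,0,0],[0.004,0,0,0,0,0,0],[0.003,0,0,0,0,0,0],[0,0,0,0,0,0,0]]'>/dev/null; python3 ok.py && python3 -m jog '[[0.001,0,0,0,0,0,0],[0.001,0,0,0,0,0,0],[0,0,0,0,0,0,0]]' >/dev/null; python3 ok.py && python3 -m jog '[[0.001,0,0,0,0,0,0],[0,0,0,0,0,0,0]]' >/dev/null; python3 ok.py && python3 -m jog '[[0.001,0,0,0,0,0,0],[0,0,0,0,0,0,0]]' >/dev/null; python3 ok.py && python3 -m jog '[[0.0005,0,0,0,0,0,0],[0.0005,0,0,0,0,0,0],[0,0,0,0,0,0,0]]' >/dev/null; python3 ok.py && python3 -m jog '[[0.0005,0,0,0,0,0,0],[0.0005,0,0,0,0,0,0],[0,0,0,0,0,0,0]]' >/dev/null; python3 ok.py
```

```text
y 48.95 z 38.98 F [-0.3  0.8 -0.1] t [ 0.02 -0.06 -0.01]
y 50.48 z 38.77 F [ 0.3 -0.6 -0.4] t [ 0.02 -0.02  0.01]
y 51.50 z 38.77 F [ 0.2  0.1 -0.2] t [-0.01  0.01 -0.02]
y 52.53 z 38.77 F [-0.3  0.7  0.3] t [-0.    0.01 -0.07]
y 53.50 z 38.80 F [-0.5  0.6 -1.1] t [-0.06  0.    0.02]
y 54.51 z 38.81 F [-0.   0.1 -0.7] t [ 0.01  0.01 -0.04]
```

```bash
python3 -m jog '[[0.0005,0,0,0,0,0,0],[0,0,0,0,0,0,0]]' >/dev/null; python3 ok.py && python3 -m jog '[[0.0005,0,0,0,0,0,0],[0,0,0,0,0,0,0]]' >/dev/null; python3 ok.py && python3 -m jog '[[0.0005,0,0,0,0,0,0],[0,0,0,0,0,0,0]]' >/dev/null; python3 ok.py && python3 -m jog '[[0.0005,0,0,0,0,0,0],[0,0,0,0,0,0,0]]' >/dev/null; python3 ok.py && python3 -m jog '[[0.0005,0,0,0,0,0,0],[0,0,0,0,0,0,0]]' >/dev/null; python3 ok.py && python3 -m jog '[[0.0005,0,0,0,0,0,0],[0,0,0,0,0,0,0]]' >/dev/null; python3 ok.py && python3 -m jog '[[0.0005,0,0,0,0,0,0],[0,0,0,0,0,0,0]]' >/dev/null; python3 ok.py && python3 -m jog '[[0.0005,0,0,0,0,0,0],[0,0,0,0,0,0,0]]' >/dev/null; python3 ok.py
```

```text
y 55.00 z 38.80 F [-0.6  0.1 -0.1] t [-0.01 -0.02 -0.  ]
y 55.48 z 38.78 F [-0.5  0.8  0.1] t [-0.05  0.01  0.05]
y 55.97 z 38.78 F [ 0.6  0.8 -0.5] t [ 0.03 -0.02  0.  ]
y 56.47 z 38.79 F [ 0.2  0.4 -0.2] t [ 0.   -0.03 -0.  ]
y 56.78 z 38.80 F [-0.1 -2.3  0.1] t [-0.29 -0.    0.01]
y 57.40 z 38.78 F [ 0.2 -1.9 -0. ] t [-0.33 -0.02 -0.03]
y 57.89 z 38.81 F [-0.2 -1.2 -0.2] t [-0.47 -0.02 -0.07]
y 58.19 z 38.83 F [ 0.3 -4.6 -0.1] t [-0.81 -0.08 -0.03]
```

The board had sprung back about 1 mm and is now moving in again. I'll keep pressing to about 10 N.

```bash
python3 -m jog '[[0.0004,0,0,0,0,0,0],[0,0,0,0,0,0,0]]' >/dev/null; python3 ok.py; python3 -m jog '[[0.0003,0,0,0,0,0,0],[0,0,0,0,0,0,0]]' >/dev/null; python3 ok.py
```

```text
y 58.41 z 38.87 F [-1.  -5.3 -1.2] t [-0.98  0.02 -0.04]
y 58.52 z 38.88 F [-0.1 -7.7  0.1] t [-1.17 -0.02 -0.  ]
```

```bash
python3 -m jog '[[0.0004,0,0,0,0,0,0],[0,0,0,0,0,0,0]]' >/dev/null; python3 ok.py; python3 -m jog '[[0.0004,0,0,0,0,0,0],[0,0,0,0,0,0,0]]' >/dev/null; python3 ok.py
```

```text
y 58.74 z 38.95 F [-0.1 -8.6  0.1] t [-1.38  0.05 -0.01]
y 58.90 z 39.00 F [ -1.1 -10.4   0.4] t [-1.62  0.06 -0.  ]
```

```bash
python3 -m jog '[[0.0004,0,0,0,0,0,0],[0,0,0,0,0,0,0],[0,0,0,0,0,0,0]]' >/dev/null; python3 ok.py; python3 -m jog '[[-0.0005,0,0,0,0,0,0],[-0.0005,0,0,0,0,0,0],[-0.0005,0,0,0,0,0,0],[-0.0005,0,0,0,0,0,0],[-0.0005,0,0,0,0,0,0]]'>/dev/null; python3 ok.py; python3 -m jog '[[-0.001,0,0,0,0,0,0],[-0.003,0,0,0,0,0,0],[-0.004,0,0,0,0,0,0],[-0.005,0,0,0,0,0,0],[0,0,0,0,0,0,0]]'>/dev/null; python3 ok.py
python3 - <<'E'
from h import *
im2,_=snap("side","pics/s6.png")
cv2.imwrite("pics/c6.png",cv2.resize(im2[150:250,220:320],(500,500),interpolation=cv2.INTER_CUBIC))
E
```

```text
y 59.08 z 39.04 F [ -1.2 -11.7   2. ] t [-1.88  0.15 -0.06]
y 58.05 z 38.79 F [ 0.3 -0.4 -0.3] t [-0.11 -0.02  0.01]
y 44.20 z 38.81 F [ 0.  -0.3  0.2] t [-0.05 -0.03  0.04]
```

View pics/c6.png

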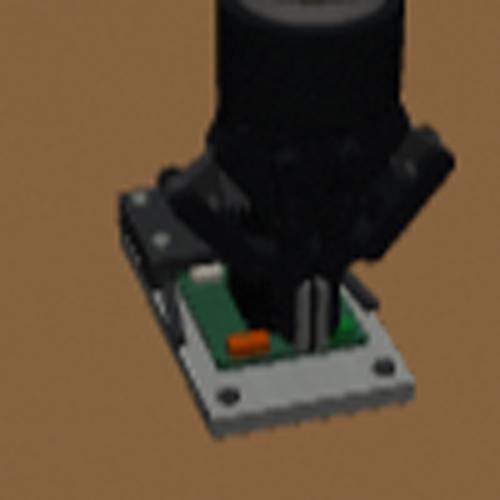

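The side view shows the board flat in the pocket. The force fell to zero at y≈58, where the stop was felt. A light re-touch will show whether the board stayed there.

```bash
python3 -m jog '[[0.004,0,0,0,0,0,0],[0.004,0,0,0,0,0,0],[0.003,0,0,0,0,0,0],[0.001,0,0,0,0,0,0],[0,0,0,0,0,0,0]]'>/dev/null; python3 ok.py; python3 -m jog '[[0.0005,0,0,0,0,0,0],[0.0005,0,0,0,0,0,0],[0,0,0,0,0,0,0]]'>/dev/null; python3 ok.py;  python3 -m jog '[[0.0005,0,0,0,0,0,0],[0,0,0,0,0,0,0]]'>/dev/null; python3 ok.py; python3 -m jog '[[0.0005,0,0,0,0,0,0],[0,0,0,0,0,0,0]]'>/dev/null; python3 ok.py; python3 -m jog '[[0.0005,0,0,0,0,0,0],[0,0,0,0,0,0,0]]'>/dev/null; python3 ok.py
```

```text
y 57.14 z 38.80 F [ 0.5 -0.3 -0.2] t [ 0.    0.02 -0.02]
y 57.82 z 38.79 F [-1.2 -0.5  0.3] t [0.05 0.03 0.05]
y 58.01 z 38.81 F [-0.4 -3.7 -0.3] t [-0.52 -0.03 -0.04]
y 58.31 z 38.84 F [-0.3 -6.3 -0.1] t [-0.87  0.07  0.01]
y 58.55 z 38.89 F [-0.3 -8.  -0.2] t [-1.05  0.05  0.01]
```

```bash
python3 -m jog '[[0.0005,0,0,0,0,0,0],[0,0,0,0,0,0,0]]'>/dev/null; python3 ok.py; python3 -m jog '[[-0.0004,0,0,0,0,0,0],[-0.0004,0,0,0,0,0,0],[-0.0004,0,0,0,0,0,0],[-0.0004,0,0,0,0,0,0],[-0.0004,0,0,0,0,0,0]]'>/dev/null; python3 ok.py; python3 -m jog '[[-0.001,0,0,0,0,0,0],[-0.003,0,0,0,0,0,0],[-0.005,0,0,0,0,0,0],[-0.005,0,0,0,0,0,0],[0,0,-0.02,0,0,0,0]]'>/dev/null; python3 -m jog '[[0,0,-0.04,0,0,0,0],[0,0,-0.04,0,0,0,0],[0,0,0,0,0,0,0],[0,0,0,0,0,0,0]]'
python3 - <<'E'
from h import *
im,T=snap("wrist","pics/w7.png"); cv2.imwrite("pics/c7.png",im[0:400,80:480]); print(sense()["time_s"])
E
```

```text
y 58.77 z 38.97 F [-1.2 -9.4  0.6] t [-1.42  0.11 -0.07]
y 58.04 z 38.81 F [-0.1 -0.8  0.7] t [-0.04 -0.03 -0.05]
time_s: 28.35
eef_pos: [527.9, 43.6, 139.1]
ee_rot: [0.0, 0.71, 0.704, 0.0]
force: [-1.0, -0.1, -0.3]
grip_width: 0.001
grip_force: 0.0
28.4
```

View pics/c7.png

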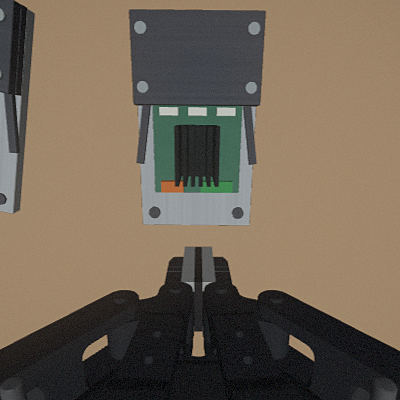

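The board lies straight and flat in the pocket, its tail edge at row 191 of the crop, and the gripper is clear of it.

```bash
python3 -c "
from rig import finish_job
print(finish_job())"
```

```text
the job is handed in; nothing more can be done
None
```

The green board lies flat in the farther fixture, pressed home against the hard stop (peak reading about 13 N); it crept back about 1 mm when first let go, so I pressed it home again at about 12 N, a light re-touch showed it stayed, and the job was handed in at about 28 s with the robot clear.

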